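Aim the dispensing spout and open its valve by finger pushes

TASK

On the blue-footed dispensing stand, push the spout arm round with a fingertip until its nozzle is over the middle of the black mug's mouth, and only then push the red valve lever a quarter turn until it lies along the spout tube, pointing to the nozzle (open), with the nozzle still over the middle of the mug. Do not open the valve while the nozzle is anywhere else. Only push, grasp nothing: the mug, tin, beaker and jar must be left standing where they are.

Things in the scene. Friction and masses are not known exactly. Their poses are not given: they have to be found in the camera images.
- stand: fixed stand: round blue foot, 116 mm diameter, 28 mm high at the middle, vertical steel post. Origin: centre of the foot's underside, on the vertical swing axis. x points to the back: at spout joint 0 the spout points along -x of this frame, roughly to the robot. The spout's hub, 40 mm in diameter, spans z 130 to 166 mm; a 22 mm cap on it ends at z 178 mm
- spout (a joint): swing angle of the spout arm about the post (rad), -1.2 to 1.2; grows anticlockwise from above (nozzle going to the robot's right). Stiff: dry friction of about 0.8 N m (5 to 6 N at the push point) holds it where it is left; no spring
- push_point (a point): point on the axis of the spout tube, 145 mm out from the post axis, a good place to push sideways. The tube is level, 16 mm in diameter, its axis 150 mm above the bench, with a brass valve body (29 mm diameter) from 54 to 96 mm out and an elbow at 180 mm out
- nozzle (a point): mouth of the brass nozzle that points down at the end of the spout, 180 mm out from the post axis, 108 mm above the bench
- valve (a joint): angle of the red lever on top of the spout (rad), anticlockwise from above: 0 shut, across the tube, on the robot's left when the spout points to the robot; 1.57 open, along the tube towards the nozzle (stop). Its vertical axis crosses the tube 75 mm out from the post and swings with the spout. Friction 0.08 N m; stays where left; pushed hard on its stop it moves the spout
- lever_tip (a point): point in the red lever grip, 60 mm from the lever's turning axis and 180 mm above the bench. The grip is 12 mm wide, 13 mm high and runs from 21 to 67 mm from the lever's axis; 15 mm clear above the tube
- mug_mouth (a point): middle of the mouth of the black enamel mug, at rim height (77 mm). The mug is loose, its body 88 mm across, its opening about 80 mm, with a handle on one side
- mug: the black enamel mug, loose; its origin is on the bench, 14 mm from the body's middle towards the handle (its +y)
- tin: small open white sample tin, 58 mm across, 64 mm high, loose; origin under its middle. Stays where it is
- beaker: small glass beaker, 56 mm across, 62 mm high, loose; origin under its middle. Stays where it is
- jar: small jar of red pigment with a grey lid, 51 mm across, 70 mm high, loose, to the left of the stand; origin under its middle. Stays where it is
There are look-alikes about, which are no part of the job. What is shaped like the mug but green is not meant.

How it is judged:
On the way, in this order (a step that is already met when the one before it is completed fails the run):
1. the nozzle is over the middle of the black mug, valve still shut (horizontal distance between nozzle and mug_mouth below 0.02 m and value of joint valve below 0.35 rad), for 0.3 s.
2. the valve lever lies along the tube, nozzle still over the mug (horizontal distance between nozzle and mug_mouth below 0.02 m and value of joint valve above 1.4 rad), for 0.2 s.
At the end, for the whole second after the job is handed in: The nozzle is within 20 mm (level distance) of the middle of the black mug's mouth, the valve lever is within 0.17 rad of lying along the tube (joint above 1.4), the spout is at rest, and mug, tin, beaker and jar stand within 15 mm of where they began (all of step 2 and distance of each of mug, tin, beaker, jar from where it was at the start of the episode below 0.015 m and angle between mug's own z axis and vertical below 0.1 rad and linear speed of mug below 0.01 m/s and velocity of joint spout between -0.03 and 0.03 rad/s); the robot touches nothing.
It fails at once if the mug is lifted, shoved more than 15 mm or tipped (distance of mug from where it was at the start of the episode above 0.015 m or angle between mug's own z axis and vertical above 0.2 rad).
It fails at once if the tin, beaker or jar is lifted, shoved more than 15 mm or tipped (distance of any of tin, beaker, jar from where it was at the start of the episode above 0.015 m or angle between any of tin, beaker, jar's own z axis and vertical above 0.2 rad).
It fails at once if the valve is opened (past 0.5 rad) with the nozzle not over the middle of the mug (more than 25 mm off) (value of joint valve above 0.5 rad and horizontal distance between nozzle and mug_mouth above 0.025 m).
It also fails if it takes over 51 s, if anything falls off the work surface, if the arm or the gripper's body presses on something with over 40 N, if the wrist force passes 120 N, or if a joint passes its speed limit or range.

ROBOT

A 7-joint arm with a two-finger parallel gripper is mounted at the origin on a cart in front of the work surface, level with it; the furniture and walls round the work are solid. World frame = base frame: x ahead of the robot, y to its left, z up, the work surface at z = 0. Lengths are in m, angles in rad, forces in N, time in s.
With the tool pointing down it reaches from about 0.425 to 0.875 m from the base axis. Payload 4.7 kg.
Tool frame: the origin (TCP) lies where the fingers leave the gripper's body, on its centre line; the fingertips stand 70 mm ahead of it and the grasp point (between the pads) lies 51 mm ahead of it; z points along the fingers, y is the line along which they close (so a half turn about z gives the same grasp; the last joint's range is limited). The gripper opens to 87 mm and grips with 3 to 60 N. Pads are 19 mm wide; open, the fingers measure 117 mm over their backs; the gripper's body (75 mm by 190 mm) begins 51 mm behind the grasp point.
Start: joints at [-1.089, 0.321, -0.07, 1.45, 0.023, 1.371, -0.057], TCP at [0.293, 0.58, 0.292] pointing down, gripper open.
Joint ranges: [-2.86, 2.86], [-0.3, 2.09], [-1.38, 1.24], [0.06, 2.45], [-1.56, 4.7], [0.09, 2.05], [-2.69, 2.69]. Speed limits (rad/s): [2.57, 2.57, 3.14, 3.14, 3.14, 3.14, 3.14].

INTERFACE

Orientations are given as a unit quaternion [w, x, y, z].
In Python, from rig import state, grab_frame, calibration, sign_off, search_frame, regions_of gives the robot as it stands. The module is installed in compiled form; this text tells all that it offers.
- The arm moves only by the shell command python3 -m handwheel 'ROWS' [OPENING] [FORCE]. ROWS is JSON, a list of rows, each a list of 4 numbers: the shift along the world's x, y, z in cm, then the turn about the world's z in degrees. In form: [[x, y, z, yaw], ...]. A call has 1 to 12 rows; each row is the pose to reach, as a shift and turn from the pose commanded when the call began; what a row does not reach only later rows make up. A row lasts 1/10 s, in which the tool goes at most 50 mm and 8.59 degrees, less where a joint would pass 70% of its speed; a pose out of reach is approached as far as the arm can. A call with a gripper value outside its range is refused whole. OPENING is the opening, from 0 (shut) to 1 (fully open), set as the call begins (- or left out, the last holds). The fingers move at their own pace and stop on an object; FORCE is the grip in N (left out, the last holds). Time passes only in rows, so rows that repeat a pose let the fingers close. It gives the time, the measured TCP pose, the force, the opening and the grip force at its end, in the units of the state.
- state(): the state, without advancing time (a new reading comes with each control period).
- grab_frame(name): name is "scene" or "side" or "wrist"; returns the picture (480x640x3 uint8, red, green, blue); there is no depth.
- calibration(name): a dict with "mtx" (3x3 intrinsics, pixels), "k1" (the pictures are not rectified: a ray, as slopes to the right and down, at radius r is drawn at 1 + k1 r^2 times it, then the intrinsics apply), "extrinsics" (4x4, takes a point from world to camera coordinates). Camera axes: x right, y down, z forward; pixel columns grow to the right and rows downward; lengths in m; the calibration is good to about 2 mm. A picture is of the moment at which its call begins: read the wrist's pose just before it. calibration takes no time and is no camera call; for the wrist camera it gives the pose at the moment of the call.
- sign_off(): hands the job in; it is judged then, once.
Trained networks look in the newest picture that a camera, given by its name, has taken for a name from the list of things; names that differ only in an ending like _2 or _b are one class to them, and where a whole thing is asked for, a point or a joint stands for the part that bears it (a point fixed in the world has none). Each returns a list of dicts, best first, with "score" (0 to 1); they miss things now and then, are a little off and sometimes report something else, mostly with a low value. They report only what shows in the picture. A call takes as long as a camera call. They do not tell look-alikes from the thing itself.
- search_frame(camera, name): "extent" ([centre column, centre row, width, height] in pixels, round what is visible of it).
- regions_of(camera, name): "pixels" (480x640 bool, what is visible of it) and "extent" ([centre column, centre row, width, height] in pixels, round what is visible of it).
The state is a dict: "clock": time; "joint_positions": joint angles; "joint_velocities": joint speeds; "joint_torque": joint torques, N m; "ee_pos": TCP position; "orientation": TCP orientation; "force": force on the tool from outside, world axes, zero at the start; "moment": the same for the moment, N m; "finger_gap": finger opening in m; "grip_force": force on a finger pad.
Only numpy, scipy, OpenCV 4.12 (cv2) and the standard library are available. Lean on these libraries where they do the work, as an engineer would, in place of code of your own. Each camera call takes 0.05 s, during which the arm holds its last target. There are 200 camera calls.

## Working session

There is one attempt and no reset: what is moved stays moved. The work goes in short steps, Python scripts to look and compute and a shell command to move; the robot and the scene stay as the last step left them, time stands still between calls to the robot, and variables do not carry over. Pictures are saved under pics/ and viewed, at most 10 in all, crops included, and the job is handed in when it is done.

```bash
mkdir -p pics; cat > h.py <<'E'
import numpy as np, cv2
from rig import *
def ray(cam,uv):
    c=calibration(cam); K=np.array(c["mtx"]); E=np.array(c["extrinsics"])
    d=np.linalg.inv(K)@[uv[0],uv[1],1]; rd=np.hypot(d[0],d[1]); r=rd
    for _ in range(30): r=rd/(1+c["k1"]*r*r)
    s=r/rd if rd>0 else 1
    v=E[:3,:3].T@np.array([d[0]*s,d[1]*s,1]); o=-E[:3,:3].T@E[:3,3]
    return o,v
def atz(cam,uv,z):
    o,v=ray(cam,uv); return o+v*(z-o[2])/v[2]
def proj(cam,P):
    c=calibration(cam); K=np.array(c["mtx"]); E=np.array(c["extrinsics"])
    p=E[:3,:3]@np.array(P)+E[:3,3]; a=p[:2]/p[2]; a=a*(1+c["k1"]*(a@a))
    return K[:2,:2]@a+K[:2,2]
def save(cam,n):
    im=grab_frame(cam); cv2.imwrite(f"pics/{n}.png",im[:,:,::-1]); return im
E
python3 - <<'E'
from h import *
for c in("scene","side"):
    save(c,c+"0"); k=calibration(c); E=np.array(k["extrinsics"]); print(c,(-E[:3,:3].T@E[:3,3]).round(3),E[2,:3].round(2))
    for n in("stand","spout","valve","mug","tin","beaker","jar"):
        print(c,n,[(round(d["score"],2),np.round(d["extent"]).astype(int).tolist()) for d in search_frame(c,n)[:3]])
s=state();print(s["clock"],s["ee_pos"],s["orientation"],s["finger_gap"])
E
```

```text
scene [-0.085 -0.72   0.52 ] [ 0.79  0.43 -0.44]
scene stand [(0.61, [348, 275, 64, 108])]
scene spout [(0.6, [344, 272, 55, 98])]
scene valve [(0.74, [338, 243, 45, 14])]
scene mug [(0.86, [313, 347, 61, 73]), (0.84, [361, 250, 40, 52]), (0.72, [434, 321, 64, 62])]
scene tin [(0.93, [252, 324, 34, 47]), (0.41, [343, 270, 61, 99])]
scene beaker [(0.77, [393, 359, 42, 52])]
scene jar [(0.85, [274, 258, 27, 40])]
side [ 0.233 -0.94   0.635] [ 0.44  0.67 -0.59]
side stand [(0.83, [315, 271, 81, 96]), (0.37, [291, 247, 43, 23])]
side spout [(0.58, [305, 272, 70, 98])]
side valve [(0.91, [291, 248, 41, 23]), (0.41, [304, 271, 72, 93])]
side mug [(0.89, [241, 325, 62, 70]), (0.77, [370, 338, 72, 66]), (0.67, [377, 244, 44, 51])]
side tin [(0.63, [229, 282, 32, 44])]
side beaker [(0.64, [300, 359, 35, 48])]
side jar [(0.68, [296, 225, 22, 37])]
0.8 [0.29312223 0.58018558 0.29234552] [4.66154252e-05 2.31753879e-01 9.72774450e-01 8.18585215e-05] 0.08706136101886439
```

View pics/scene0.png

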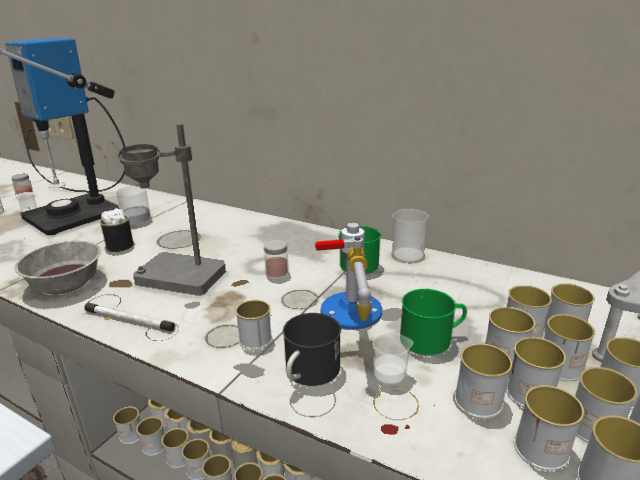

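View pics/side0.png

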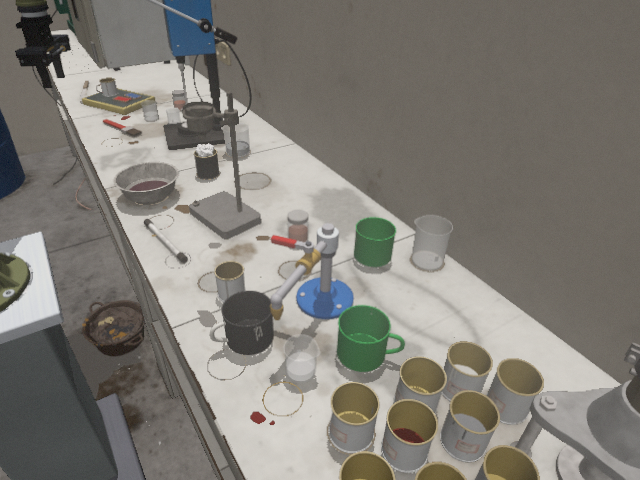

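The scene view shows the black mug at (313,347), the stand's blue foot at (351,310), the red lever at (330,244), and the nozzle near (364,316). The tin is at (253,324), the beaker at (392,358), and the green mugs are decoys. In the side view the black mug is at (245,322), the nozzle at (277,312), and the foot at (325,298).

```bash
cat > fit.py <<'E'
from h import *
from scipy.optimize import minimize
t=np.linspace(0,2*np.pi,48,endpoint=False)
def cyl(cam,x,y,r,h,z0=0):
    P=[proj(cam,[x+r*np.cos(a),y+r*np.sin(a),z]) for z in(z0,h) for a in t]
    return cv2.convexHull(np.float32(P))
def ras(hull):
    m=np.zeros((480,640),np.uint8); cv2.fillConvexPoly(m,np.int32(np.round(hull*16)),1,shift=4); return m>0
def fit(masks,p0,r,h,z0=0):
    def f(p):
        return sum(1-(ras(cyl(c,*p,r,h,z0))&m).sum()/(ras(cyl(c,*p,r,h,z0))|m).sum() for c,m in masks.items())
    best=minimize(f,p0,method="Nelder-Mead",options=dict(initial_simplex=np.array([p0,p0+[.02,0],p0+[0,.02]]),xatol=2e-4,fatol=1e-4))
    return best.x,best.fun
E
python3 - <<'E'
from fit import *
ims={c:grab_frame(c) for c in("scene","side")}
near={"mug":{"scene":(313,347),"side":(245,322)},"tin":{"scene":(253,324),"side":(230,282)},"beaker":{"scene":(392,358),"side":(300,359)},"jar":{"scene":(276,260),"side":(298,226)}}
dim={"mug":(.044,.077),"tin":(.029,.064),"beaker":(.028,.062),"jar":(.0255,.07)}
for n,(r,h) in dim.items():
    ms={}
    for c in ims:
        L=[d for d in regions_of(c,n) if np.hypot(d["extent"][0]-near[n][c][0],d["extent"][1]-near[n][c][1])<15]
        if L:
            m=L[0]["pixels"].astype(np.uint8)
            if n=="mug": m=cv2.morphologyEx(m,cv2.MORPH_OPEN,cv2.getStructuringElement(cv2.MORPH_ELLIPSE,(25,25)))
            ms[c]=m>0
    for c in ms: print(n,c,*[np.round(v,3) for v in fit({c:ms[c]},atz(c,near[n][c],h/2)[:2],r,h)])
    p,f=fit(ms,atz(c,near[n][c],h/2)[:2],r,h); print(n,list(ms),p.round(4),round(f,3))
    for c in ims: cv2.polylines(ims[c],[np.int32(cyl(c,*p,r,h))],True,(255,255,0),1)
# foot: blue pixels
for c,g in(("scene",(351,310)),("side",(325,298))):
    im=grab_frame(c).astype(int); b=((im[...,2]>im[...,0]+60)&(im[...,2]>im[...,1]+30)).astype(np.uint8)
    k,lab,st,ce=cv2.connectedComponentsWithStats(b); i=np.argmax([s[4]/(1+np.hypot(*(q-g))) if j else 0 for j,(s,q) in enumerate(zip(st,ce))])
    hull=cv2.convexHull(np.argwhere(lab==i)[:,::-1].astype(np.float32)); m=ras(hull)
    p,f=fit({c:m},atz(c,g,0)[:2],.058,.008); print("foot",c,st[i],p.round(4),round(f,3))
    cap=((352,226) if c=="scene" else (327,228)); print("cap",atz(c,cap,.178).round(3))
    noz=((363,319) if c=="scene" else (276,318)); print("noz",atz(c,noz,.108).round(3))
out=np.hstack([cv2.resize(ims["scene"][210:410,230:450],None,fx=1.8,fy=2.0),cv2.resize(ims["side"][200:400,200:420],None,fx=1.8,fy=2.0)])
cv2.imwrite("pics/ov.png",out[:,:,::-1])
E
```

```text
Traceback (most recent call last):
  File "fit.py", line 12, in fit
    best=minimize(f,p0,method="Nelder-Mead",options=dict(initial_simplex=np.array([p0,p0+[.02,0],p0+[0,.02]]),xatol=2e-4,fatol=1e-4))
  File "fit.py", line 11, in f
    return sum(1-(ras(cyl(c,*p,r,h,z0))&m).sum()/(ras(cyl(c,*p,r,h,z0))|m).sum() for c,m in masks.items())
  File "fit.py", line 11, in <genexpr>
    return sum(1-(ras(cyl(c,*p,r,h,z0))&m).sum()/(ras(cyl(c,*p,r,h,z0))|m).sum() for c,m in masks.items())
                                                      ~~~^^^^^^^^^^^^^
  File "fit.py", line 5, in cyl
    P=[proj(cam,[x+r*np.cos(a),y+r*np.sin(a),z]) for z in(z0,h) for a in t]
       ~~~~^^^^^^^^^^^^^^^^^^^^^^^^^^^^^^^^^^^^^
  File "h.py", line 13, in proj
    c=calibration(cam); K=np.array(c["mtx"]); E=np.array(c["extrinsics"])
ValueError: time passes only in moves, steps and waits
```

The repeated calibration calls seem to be refused, so I'll cache them for the fixed cameras.

```bash
sed -i 's/^def ray/_C={}\ndef cal(n):\n    if n=="wrist": return calibration(n)\n    if n not in _C: _C[n]=calibration(n)\n    return _C[n]\ndef ray/; s/c=calibration(cam)/c=cal(cam)/' h.py
cat > meas.py <<'E'
from fit import *
ims={c:grab_frame(c) for c in("scene","side")}
near={"mug":{"scene":(313,347),"side":(245,322)},"tin":{"scene":(253,324),"side":(230,282)},"beaker":{"scene":(392,358),"side":(300,359)},"jar":{"scene":(276,260),"side":(298,226)}}
dim={"mug":(.044,.077),"tin":(.029,.064),"beaker":(.028,.062),"jar":(.0255,.07)}
for n,(r,h) in dim.items():
    ms={}
    for c in ims:
        L=[d for d in regions_of(c,n) if np.hypot(d["extent"][0]-near[n][c][0],d["extent"][1]-near[n][c][1])<15]
        if L:
            m=L[0]["pixels"].astype(np.uint8)
            if n=="mug": m=cv2.morphologyEx(m,cv2.MORPH_OPEN,cv2.getStructuringElement(cv2.MORPH_ELLIPSE,(25,25)))
            ms[c]=m>0
    for c in ms: print(n,c,*[np.round(v,3) for v in fit({c:ms[c]},atz(c,near[n][c],h/2)[:2],r,h)])
    p,f=fit(ms,atz(c,near[n][c],h/2)[:2],r,h); print(n,list(ms),p.round(4),round(f,3))
    for c in ims: cv2.polylines(ims[c],[np.int32(cyl(c,*p,r,h))],True,(255,255,0),1)
for c,g in(("scene",(351,310)),("side",(325,298))):
    im=grab_frame(c).astype(int); b=((im[...,2]>im[...,0]+60)&(im[...,2]>im[...,1]+30)).astype(np.uint8)
    k,lab,st,ce=cv2.connectedComponentsWithStats(b); i=np.argmax([s[4]/(1+np.hypot(*(q-g))) if j else 0 for j,(s,q) in enumerate(zip(st,ce))])
    hull=cv2.convexHull(np.argwhere(lab==i)[:,::-1].astype(np.float32)); m=ras(hull)
    p,f=fit({c:m},atz(c,g,0)[:2],.058,.008); print("foot",c,st[i],p.round(4),round(f,3))
    cap=((352,226) if c=="scene" else (327,228)); print("cap",atz(c,cap,.178).round(3))
    noz=((363,319) if c=="scene" else (276,318)); print("noz",atz(c,noz,.108).round(3))
out=np.hstack([cv2.resize(ims["scene"][210:410,230:450],None,fx=1.8,fy=2.0),cv2.resize(ims["side"][200:400,200:420],None,fx=1.8,fy=2.0)])
cv2.imwrite("pics/ov.png",out[:,:,::-1])
print(state()["clock"])
E
python3 meas.py
```

```text
mug scene [ 0.446 -0.406] 0.077
mug side [ 0.442 -0.4  ] 0.088
mug ['scene', 'side'] [ 0.4415 -0.4044] 0.174
tin scene [ 0.46  -0.282] 0.099
tin side [ 0.459 -0.274] 0.242
tin ['scene', 'side'] [ 0.4599 -0.2812] 0.347
beaker scene [ 0.487 -0.518] 0.126
beaker side [ 0.483 -0.516] 0.086
beaker ['scene', 'side'] [ 0.4838 -0.5171] 0.232
jar scene [ 0.67  -0.187] 0.107
jar side [ 0.674 -0.175] 0.23
jar ['scene', 'side'] [ 0.6734 -0.1846] 0.363
foot scene [ 321  292   61   37 1211] [ 0.6184 -0.3897] 0.112
cap [ 0.607 -0.393  0.178]
noz [ 0.459 -0.483  0.108]
foot side [330 280  23  37 562] [ 0.6297 -0.3876] 0.671
cap [ 0.608 -0.395  0.178]
noz [ 0.458 -0.481  0.108]
1.6
```

View pics/ov.png

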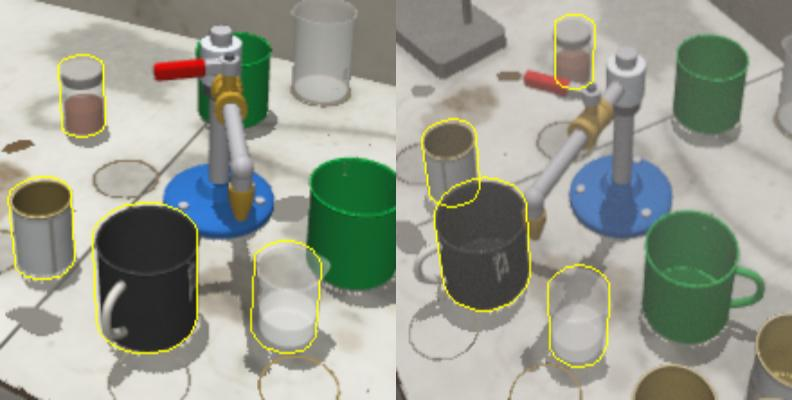

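The overlay fits the mug, tin, beaker and jar well. Next I'll fit the stand axis and spout angle from hand-picked points, and locate the ring stand on the transit path.

```bash
python3 - <<'E'
from h import *
from scipy.optimize import least_squares
obs=[("scene",0,.178,352.3,225.5),("side",0,.178,327.3,226),("scene",.18,.108,363.5,319.5),("side",.18,.108,278,317.5),("scene",.18,.15,364,293),("side",.18,.15,276.5,300),("scene",.075,.15,359,260),("side",.075,.15,308,261)]
def res(p,sep=False):
    x,y,t=p; r=[]
    for c,d,z,u,v in obs: r.append(proj(c,[x-d*np.cos(t),y-d*np.sin(t),z])-[u,v])
    return np.ravel(r)
s=least_squares(res,[.61,-.392,.5],loss="soft_l1"); print(s.x.round(4)); print(res(s.x).reshape(-1,2).round(1).tolist())
x,y,t=s.x; m=np.array([.4435,-.4035]); d=np.array([x,y])-m; tt=np.arctan2(d[1],d[0]); print("target",tt,"dist",np.hypot(*d))
n=np.array([x-.18*np.cos(t),y-.18*np.sin(t)]); print("nozzle",n)
for c,u in(("scene",(180,272)),("side",(225,214)),("scene",(60,270)),("scene",(70,208))): print(atz(c,u,.02).round(3))
b=atz("scene",(180,272),.02); 
for z in(.2,.25,.3,.35): print(z,proj("scene",[b[0],b[1],z]).round())
E
```

```text
[ 0.6126 -0.3905  0.5456]
[[-0.2, -1.0], [0.7, -0.0], [0.1, -0.4], [-0.6, 1.2], [0.3, 1.4], [0.1, -0.5], [-2.5, -0.5], [0.3, 0.5]]
target 0.07667043589071666 dist 0.16963338072418718
nozzle [ 0.45876842 -0.48391492]
[ 0.551 -0.026  0.02 ]
[ 0.552 -0.029  0.02 ]
[0.436 0.211 0.02 ]
[0.679 0.511 0.02 ]
0.2 [167. 190.]
0.25 [163. 165.]
0.3 [160. 139.]
0.35 [156. 112.]
```

```bash
python3 -m handwheel '[[0,0,5,0],[1,-2,9,-5],[2,-6,12,-12],[4,-10,14,-20],[6,-14.5,14,-28],[8,-19,14,-36],[10,-23.5,14,-44],[12,-28,14,-52],[14,-32.5,14,-60],[16,-37,14,-68],[17,-41.5,14,-76],[18,-46,14,-84]]' 0
```

```text
clock: 2.8
ee_pos: [0.4734, 0.1181, 0.4325]
orientation: [0.0, 0.825, 0.565, 0.0]
force: [0.8, 0.7, -0.4]
finger_gap: 0.0028
grip_force: 0.0
```

```bash
python3 -m handwheel '[[0,-4.8,0,-4],[0,-9.6,0,-8],[0,-14.4,0,-12],[0,-19.2,0,-16],[0,-24,0,-20],[0.5,-28.8,0,-24],[1,-33.6,0,-28],[1.5,-38.4,0,-32],[2,-43.2,0,-36],[2.5,-48,0,-41],[3,-52.8,0,-46],[3.5,-57.6,0,-51]]'; python3 -m handwheel '[[0.4,-4.8,0,0],[0.4,-4.8,-5,0],[0.4,-4.8,-10,0],[0.4,-4.8,-15,0],[0.4,-4.8,-19,0],[0.4,-4.8,-22.6,0],[0.4,-4.8,-22.6,0]]'; python3 - <<'E'
from h import *
s=state(); print(s["ee_pos"],s["orientation"],s["force"],s["clock"])
a=save("scene","a1"); b=save("side","b1")
out=np.hstack([cv2.resize(a[170:410,230:450],None,fx=1.8,fy=2.0),cv2.resize(b[160:400,200:420],None,fx=1.8,fy=2.0)])
cv2.imwrite("pics/ov1.png",out[:,:,::-1])
E
```

```text
clock: 4.0
ee_pos: [0.5088, -0.4572, 0.4321]
orientation: [0.0, 0.988, 0.157, 0.0]
force: [1.3, 0.3, 1.2]
finger_gap: 0.0004
grip_force: 0.0
clock: 4.7
ee_pos: [0.5109, -0.5009, 0.2001]
orientation: [-0.004, 0.987, 0.158, -0.003]
force: [0.2, 0.5, -0.0]
finger_gap: 0.0003
grip_force: 0.0
[ 0.51087331 -0.50089585  0.20006645] [-0.00421773  0.98737868  0.15829253 -0.00300307] [ 0.15496272  0.54644139 -0.04928634] 4.7
```

View pics/ov1.png

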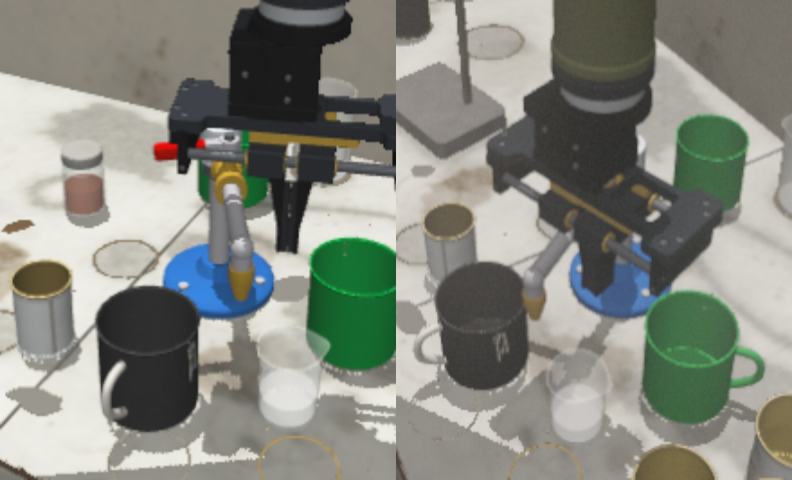

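The picture shows the closed fingers beside the tube on its robot-right side, with the nozzle still off the mug. The gripper body sits above the lever and cap. I'll raise slightly and push along the arc, stopping a little short.

```bash
python3 -m handwheel '[[-0.5,0.9,0.4,0],[-1,1.6,0.4,0],[-1.4,2.2,0.4,0],[-1.8,2.8,0.4,0],[-2.2,3.4,0.4,0],[-2.6,4.0,0.4,0],[-3,4.7,0.4,0],[-3.3,5.3,0.4,0],[-3.6,5.9,0.4,0],[-3.8,6.5,0.4,0],[-3.8,6.5,0.4,0]]'; cat > noz.py <<'E'
from h import *
import sys
n=sys.argv[1]
s=state(); print(s["ee_pos"].round(4) if hasattr(s["ee_pos"],"round") else s["ee_pos"],s["force"],s["clock"])
a=save("scene","a"+n); b=save("side","b"+n)
for c in("scene","side"):
    for q in("nozzle","spout","valve"): print(c,q,[(round(d["score"],2),np.round(d["extent"]).astype(int).tolist()) for d in search_frame(c,q)[:2]])
out=np.hstack([cv2.resize(a[210:370,250:410],None,fx=2.5,fy=2.5),cv2.resize(b[210:370,200:360],None,fx=2.5,fy=2.5)])
cv2.imwrite("pics/ov"+n+".png",out[:,:,::-1])
E
python3 noz.py 2
```

```text
clock: 5.9
ee_pos: [0.4761, -0.4392, 0.2123]
orientation: [0.003, 0.987, 0.159, 0.003]
force: [3.6, -3.1, 1.6]
finger_gap: 0.0006
grip_force: 2.0
[ 0.4761 -0.4392  0.2123] [ 3.63490713 -3.12245706  1.58703127] 5.9
scene nozzle [(0.94, [325, 296, 20, 50])]
scene spout [(0.56, [321, 278, 42, 85])]
scene valve [(0.61, [322, 236, 43, 5])]
side nozzle [(0.72, [292, 265, 93, 79])]
side spout []
side valve []
```

View pics/ov2.png

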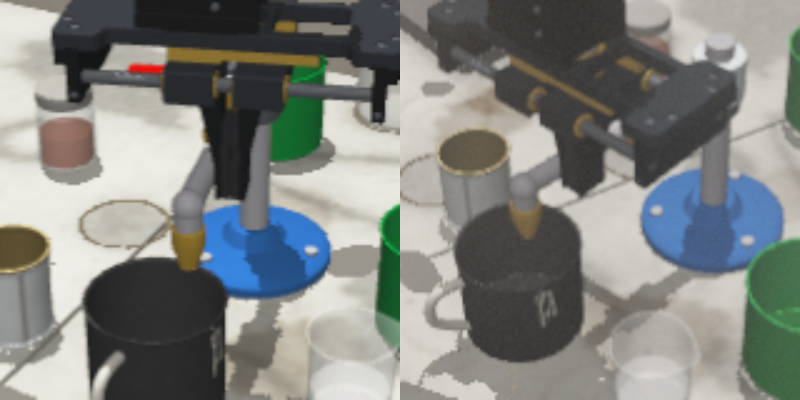

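The nozzle mouth is now at about (325.6,317.6) in the scene view and (251,305) in the side view, close to the mug's mouth. I'll measure it.

```bash
cat > ang.py <<'E'
from h import *
import sys
v=list(map(float,sys.argv[1:]))
A=np.array([.6126,-.3905]); M=np.array([.4435,-.4035])
from scipy.optimize import minimize_scalar
f=lambda t:sum(np.sum((proj(c,[A[0]-.18*np.cos(t),A[1]-.18*np.sin(t),z])-[u,w])**2) for c,z,u,w in(("scene",.108,v[0],v[1]),("side",.108,v[2],v[3])))
r=minimize_scalar(f,bounds=(-.5,.8),method="bounded"); t=r.x; n=A-.18*np.array([np.cos(t),np.sin(t)])
print("theta",t,"res",r.fun**.5,"noz",n,atz("scene",v[:2],.108),atz("side",v[2:],.108),"err",n-M)
print("mouth px",proj("scene",[*M,.108]),proj("side",[*M,.108]))
E
python3 ang.py 325.6 317.6 251.2 304.8
```

```text
theta 0.23922319616097698 res 0.9011909931176342 noz [ 0.43772598 -0.43315064] [ 0.43670109 -0.43341462  0.108     ] [ 0.43652049 -0.43433813  0.108     ] err [-0.00577402 -0.02965064]
mouth px [310.1273906  309.92774722] [247.06297587 292.27247515]
```

```bash
python3 -m handwheel '[[-0.1,0.5,0,0],[-0.2,1,0,0],[-0.3,1.5,0,0],[-0.4,1.9,0,0],[-0.4,2.2,0,0],[-0.4,2.2,0,0]]'; python3 noz.py 3
```

```text
clock: 6.9
ee_pos: [0.4698, -0.4181, 0.2111]
orientation: [0.002, 0.987, 0.158, 0.0]
force: [1.7, -5.4, 3.1]
finger_gap: 0.0007
grip_force: 2.4
[ 0.4698 -0.4181  0.2111] [ 1.74347026 -5.38511774  3.05452946] 6.9
scene nozzle [(0.73, [331, 276, 69, 79])]
scene spout [(0.68, [330, 273, 66, 82])]
scene valve []
side nozzle [(0.77, [287, 261, 101, 68])]
side spout [(0.73, [287, 262, 108, 73])]
side valve []
```

View pics/ov3.png

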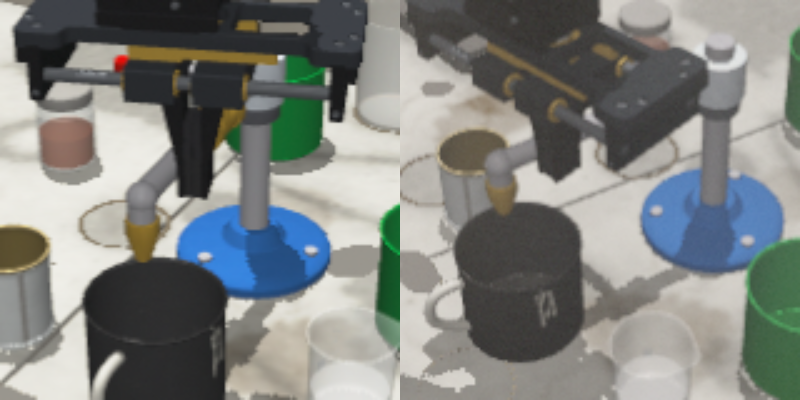

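The nozzle mouth is at about (307.2,314.4) in the scene view and (241.6,295.2) in the side view, above the mug's far rim.

```bash
python3 ang.py 307.2 314.4 241.6 295.2
```

```text
theta 0.0801155794154778 res 0.8755226284829579 noz [ 0.43317736 -0.40490538] [ 0.43132696 -0.40556467  0.108     ] [ 0.43254568 -0.40540383  0.108     ] err [-0.01032264 -0.00140538]
mouth px [310.1273906  309.92774722] [247.06297587 292.27247515]
```

Nozzle error is about 10 mm radially and 1.4 mm tangentially, within tolerance. I'll back off, rise over the spout, and come down behind the lever on its far side.

```bash
python3 -m handwheel '[[0.2,-2,0,0],[0.3,-3,1,0],[0.3,-3,5,0],[0.3,-3,10,0],[4,-1,10,0],[7,3,10,0],[9.5,6,10,0],[10.4,7.3,10,0],[10.4,7.3,6,0],[10.4,7.3,2.8,0],[10.4,7.3,2.8,0]]'; python3 noz.py 4
```

```text
clock: 8.4
ee_pos: [0.5709, -0.3418, 0.2329]
orientation: [-0.003, 0.987, 0.158, -0.005]
force: [-1.0, 1.2, -0.8]
finger_gap: 0.0005
grip_force: 0.0
[ 0.5709 -0.3418  0.2329] [-1.02144622  1.15131548 -0.80885792] 8.4
scene nozzle [(0.91, [330, 272, 72, 89])]
scene spout [(0.6, [330, 270, 68, 91])]
scene valve [(0.76, [319, 238, 44, 14])]
side nozzle [(0.91, [286, 257, 106, 76]), (0.37, [242, 320, 66, 68])]
side spout [(0.69, [289, 259, 109, 75])]
side valve [(0.52, [282, 236, 31, 29])]
```

View pics/ov4.png

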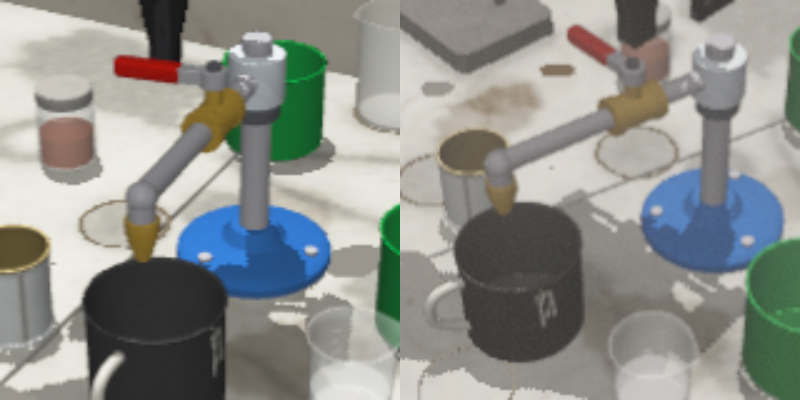

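The finger is down behind the red lever, still shut, and the nozzle is unchanged at scene (307,314). Now the lever push, with a stop just short of open.

```bash
python3 -m handwheel '[[-1.2,0,0,0],[-2.3,0,0,0],[-3.3,0,0,0],[-4.3,0,0,0],[-5.3,-0.3,0,0],[-6.25,-0.65,0,0],[-7.1,-1.3,0,0],[-7.8,-2.1,0,0],[-8.2,-2.8,0,0],[-8.5,-3.4,0,0],[-8.5,-3.4,0,0]]'; python3 noz.py 5
```

```text
clock: 9.9
ee_pos: [0.4877, -0.3795, 0.2381]
orientation: [0.0, 0.988, 0.157, -0.001]
force: [-0.9, -0.4, -0.4]
finger_gap: 0.0002
grip_force: 0.0
[ 0.4877 -0.3795  0.2381] [-0.90891216 -0.3515359  -0.44024583] 9.9
scene nozzle [(0.86, [331, 270, 70, 93])]
scene spout [(0.58, [331, 269, 63, 88])]
scene valve [(0.54, [328, 248, 26, 26])]
side nozzle []
side spout [(0.84, [286, 261, 107, 75]), (0.28, [227, 282, 30, 43])]
side valve [(0.65, [279, 247, 42, 21])]
```

View pics/ov5.png

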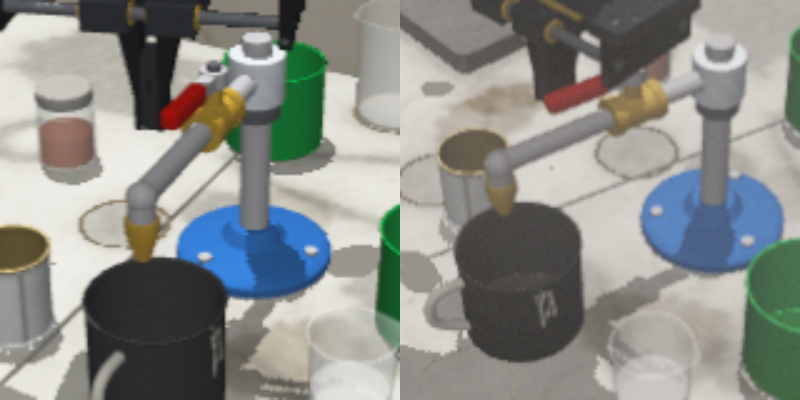

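The lever is roughly 75–80° round and the nozzle hasn't moved. I'll push the rest in small steps and watch the force for the stop.

```bash
python3 -m handwheel '[[0,-0.2,0,0],[0,-0.4,0,0],[0,-0.4,0,0]]';python3 -m handwheel '[[0,-0.2,0,0],[0,-0.3,0,0],[0,-0.3,0,0]]'; python3 - <<'E'
from h import *
im=grab_frame("scene")
im2=grab_frame("side")
for c,I in(("scene",im),("side",im2)):
    I=I.astype(int); m=((I[...,0]>110)&(I[...,1]<60)&(I[...,2]<60)); m[:225]=0; m[300:]=0; m[:,:250]=0; m[:,360:]=0
    ys,xs=np.nonzero(m); p=atz(c,(xs.mean(),ys.mean()),.181); d=p[:2]-[.5378,-.3965]; print(c,len(xs),p,"valve",np.degrees(np.arctan2(d[1],d[0]))%360-94.6,np.hypot(*d))
E
```

```text
clock: 10.6
ee_pos: [0.4893, -0.381, 0.2381]
orientation: [-0.001, 0.987, 0.158, 0.0]
force: [-0.4, 2.9, 1.0]
finger_gap: 0.0003
grip_force: 1.7
clock: 10.9
ee_pos: [0.4895, -0.3832, 0.2381]
orientation: [-0.002, 0.987, 0.159, -0.0]
force: [0.4, 5.0, 2.5]
finger_gap: 0.0003
grip_force: 2.9
scene 143 [ 0.49372745 -0.3997881   0.181     ] valve 89.66673704757989 0.04419503931422812
side 1 [ 0.50504641 -0.40719785  0.181     ] valve 103.4878765666661 0.03445637861011267
```

Force has risen to 5 N and the lever measures about 90°, so it's on its stop. I'll back off and check.

```bash
python3 -m handwheel '[[0,1.5,0,0],[0,3,1,0],[0,3,5,0],[0,3,10,0],[0,3,15,0],[0,7,17,0],[0,11,17,0],[0,11,17,0]]'; python3 noz.py 6;  python3 meas.py | grep "\['scene"; python3 - <<'E'
from h import *
for c in("scene","side"):
    I=grab_frame(c).astype(int); m=((I[...,0]>100)&(I[...,1]<50)&(I[...,2]<50)).astype(np.uint8); m[:225]=0; m[300:]=0; m[:,:250]=0; m[:,360:]=0
    ys,xs=np.nonzero(m); P=np.array([atz(c,q,.181)[:2] for q in zip(xs,ys)]); p=P.mean(0); d=p-[.5378,-.3965]
    print(c,len(xs),p,np.degrees(np.arctan2(d[1],d[0]))%360-94.6)
E
```

```text
clock: 11.8
ee_pos: [0.4914, -0.2696, 0.4091]
orientation: [-0.001, 0.987, 0.163, 0.002]
force: [0.8, 1.4, -0.7]
finger_gap: 0.0005
grip_force: 0.0
[ 0.4914 -0.2696  0.4091] [ 0.79334106  1.41343029 -0.70002645] 11.8
scene nozzle [(0.74, [331, 270, 66, 92]), (0.55, [310, 351, 62, 74])]
scene spout [(0.87, [332, 270, 64, 92]), (0.58, [328, 250, 29, 31])]
scene valve [(0.63, [328, 248, 25, 27])]
side nozzle [(0.81, [286, 260, 102, 77])]
side spout [(0.7, [287, 259, 106, 73])]
side valve [(0.67, [280, 246, 44, 26])]
mug ['scene', 'side'] [ 0.4415 -0.4044] 0.193
tin ['scene', 'side'] [ 0.4608 -0.2797] 0.531
beaker ['scene', 'side'] [ 0.484 -0.517] 0.19
jar ['scene', 'side'] [ 0.6687 -0.1862] 0.305
scene 150 [ 0.49366067 -0.40106055] 91.2989583124754
side 0 nan nan<stdin>:4: RuntimeWarning: Mean of empty slice.
  ret = ret.dtype.type(ret / rcount)
```

View pics/ov6.png

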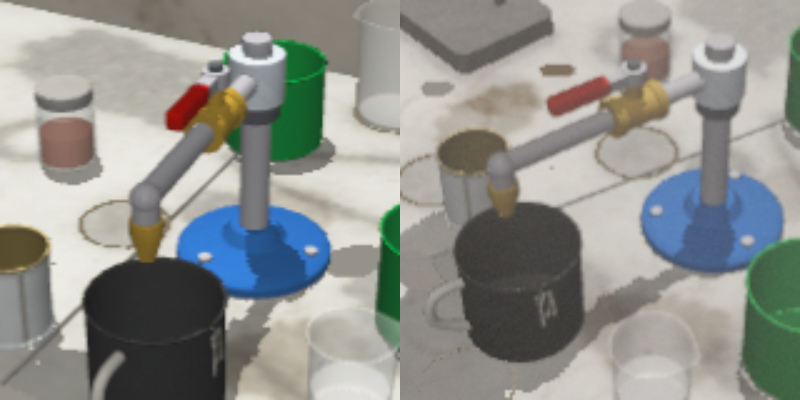

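The lever now looks parallel to the tube and the nozzle has only shifted slightly. I'll check the lever angle numerically from its grip end before handing in.

```bash
python3 ang.py 309 314.4 242.5 295.5; python3 - <<'E'
from h import *
t=.1; A=np.array([.6126,-.3905]); X=A-.075*np.array([np.cos(t),np.sin(t)])
for f in(75,80,85,90):
    a=np.radians(90+f)+t; u=np.array([np.cos(a),np.sin(a)])
    for c,o in(("scene",(250,210,0)),("side",(200,210,400))):
        print(f,c,[((proj(c,[*(X+r*u),.18])-o[:2])*2.5+[o[2],0]).round().tolist() for r in(.021,.044,.067)])
E
```

```text
theta 0.09374442912432591 res 0.44328883803600766 noz [ 0.43339034 -0.40734929] [ 0.43255951 -0.4079085   0.108     ] [ 0.43353863 -0.40683948  0.108     ] err [-0.01010966 -0.00384929]
mouth px [310.1273906  309.92774722] [247.06297587 292.27247515]
75 scene [[195.0, 90.0], [172.0, 103.0], [148.0, 117.0]]
75 side [[605.0, 81.0], [572.0, 88.0], [539.0, 96.0]]
80 scene [[197.0, 91.0], [177.0, 105.0], [156.0, 120.0]]
80 side [[606.0, 82.0], [574.0, 91.0], [542.0, 101.0]]
85 scene [[200.0, 91.0], [182.0, 106.0], [164.0, 122.0]]
85 side [[607.0, 84.0], [577.0, 94.0], [545.0, 105.0]]
90 scene [[202.0, 92.0], [188.0, 108.0], [173.0, 124.0]]
90 side [[608.0, 85.0], [580.0, 97.0], [550.0, 110.0]]
```

```bash
python3 -c "from rig import *; print(sign_off())"
```

```text
the job is handed in; nothing more can be done
None
```

I pushed the spout over the black mug, then opened the valve, and handed the job in; no verdict was returned. My last measurements put the nozzle about 11 mm from the middle of the mug's mouth (limit 20 mm) and the lever at about 90°; the mug, tin, beaker and jar re-measured within about 5 mm of their first fits.

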